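Trace the parting joint of a two-part mould with a seam stylus

ROBOT

A 6-joint arm with a two-finger parallel gripper is mounted at the origin on the work surface; the furniture and walls round the work are solid. World frame = base frame: x ahead of the robot, y to its left, z up, the work surface at z = 0. Lengths are in m, angles in degrees, forces in N, time in s.
With the tool pointing down it reaches from about 0.4 to 0.825 m from the base axis. Payload 7 kg.
Tool frame: the origin (TCP) lies midway between the tips of the shut fingers; the grasp point (between the pads) lies 19 mm behind it (ctrl.hold_point_z is the distance from the TCP to the grasp point, in m); z points along the fingers, y is the line along which they close (so a half turn about z gives the same grasp; the last joint's range is limited). The gripper opens to 88 mm and grips with 3 to 60 N. Pads are 19 mm wide; open, the fingers measure 130 mm over their backs; the gripper's body (78 mm by 193 mm) begins 47 mm behind the grasp point.
Start: joints at [83.371, 20.546, 0.682, 0, -70.136, -16.507], TCP at [0.265, 0.621, 0.227] pointing down, gripper open.
Joint ranges: [-176.03, 176.03], [-82.01, 121.73], [-58.28, 71.71], [-173.87, 95.51], [-174.79, -0.11], [-173.66, 173.66]. Speed limits (degrees/s): [136.94, 136.94, 172.46, 180, 180, 180].

INTERFACE

Orientations are given as [roll, pitch, yaw] about the fixed x, y, z axes, in that order (R = Rz(yaw) Ry(pitch) Rx(roll)).
In Python, from plant import ctrl gives the robot as it stands.
- The arm moves only by the tool apply_moves, never from a script. Its argument "deltas" is a list of rows, each an object with "fingers": the finger opening in mm, from 0 to 87.6; "delta_pos": the shift along the tool's x, y, z in mm, a list of three; "angular": the turn, a rotation vector about the tool's x, y, z in degrees, a list of three. A call has 1 to 10 rows; each row is the pose to reach, as a shift and turn from the pose commanded when the call began, along the tool's axes at that moment; what a row does not reach only later rows make up. A row lasts 1/10 s, in which the tool goes at most 50 mm and 8.59 degrees, less where a joint would pass 70% of its speed; a pose out of reach is approached as far as the arm can. A call with a gripper value outside its range is refused whole. The fingers move at their own pace and stop on an object; the grip force is fixed at half the most. Time passes only in rows, so rows that repeat a pose let the fingers close. It gives the time, the measured TCP pose, the force, the opening and the grip force at its end, in the units of the state.
- ctrl.get_obs(): the state, without advancing time (a new reading comes with each control period).
- ctrl.snapshot(name): name is "side" or "top"; returns the picture (480x640x3 uint8, red, green, blue); there is no depth.
- ctrl.camera_params(name): a dict with "fx", "fy", "cx", "cy" (pixels), "dist_coeffs" ([k1, k2, p1, p2, k3] as OpenCV has them; the pictures are not rectified), "cam_to_world" (4x4, takes a point from camera to world coordinates). Camera axes: x right, y up, looking along -z (the intrinsics and any distortion apply to the point x, -y, -z); pixel columns grow to the right and rows downward; lengths in m; the calibration is good to about 2 mm. A picture is of the moment at which its call begins. camera_params takes no time and is no camera call.
- ctrl.close_job(): hands the job in; it is judged then, once.
The state is a dict: "clock": time; "joint_pos": joint angles; "qvel": joint speeds; "tau": joint torques, N m; "tool_pos": TCP position; "orientation": TCP orientation; "force": force on the tool from outside, world axes, zero at the start; "moment": the same for the moment, N m; "opening": finger opening in m; "gripper_force": force on a finger pad.
Only numpy, scipy, OpenCV 4.12 (cv2) and the standard library are available. Lean on these libraries where they do the work, as an engineer would, in place of code of your own. Each camera call takes 0.05 s, during which the arm holds its last target. There are 200 camera calls.

TASK

Check that the joint of the two-part plaster mould is clear: take the stylus from its fork stand, set its tip into the groove of the joint at the end where the groove runs out through the side of the mould, and guide it gently along the groove, round both bends, up to the closed end, no faster than 5 cm a second and without lifting it out on the way. Then lift it out and hang it back upright in the fork stand by its collar, let go, and leave the other things lying where they are.

Things in the scene. Friction and masses are not known exactly. Their poses are not given: they have to be found in the camera images.
- mould: white plaster block 110 x 190 mm, 52 mm high, fixed to the table, a 30 mm high wooden cleat along each long side. Origin: centre of its underside, y along its length, z up. The groove (joint) in its top is 12 mm wide and deep with upright walls, open through the end face at y = -95 mm, closed by a wall at y = 80. Centre line (x, y) in mm: (-15, -95), (-15, -35), (15, 25), (15, 80), straight between
- seam_open (a point): point on the groove's centre line, 10 mm inside the open end, 3 mm above the groove floor (9 mm below the top face)
- seam_bend1 (a point): point on the groove's centre line at the first bend, 3 mm above the floor; the piece from the open end to here is straight
- seam_bend2 (a point): point on the groove's centre line at the second bend, 3 mm above the floor; the piece between the bends is straight
- seam_closed (a point): point on the groove's centre line, 8 mm before the wall of the closed end, 3 mm above the floor; the piece from the second bend to here is straight
- stylus_grip (a point): centre of the stylus's dark wooden handle, 20 x 20 mm square, 70 mm long; loose, upright. z points up along the stylus, x and y are square to the flats. 41 mm below this point is the underside of the collar (aluminium disc 44 mm across, 6 mm thick), 107 mm below it the tip; the handle's steel button ends 39 mm above it
- stylus_tip (a point): end of the stylus's steel tip, its lowest point. The last 22 mm are 6 mm thick; above that the shaft is 12 mm thick up to the collar, whose underside is 66 mm above the tip
- stand: wooden fork stand fixed to the table: base 100 x 90 x 12 mm, an upright at the back (+x of the stand), on top a level fork, 10 mm thick, 70 mm wide, top face 85 mm above the table. Two prongs point to the stand's -x with a slot 26 mm wide between them, open at the -x end. Origin: centre of the base's underside; z up
- rest (a point): point on the slot's centre line, level with the top of the fork, where the stylus's shaft belongs: the collar's underside rests on the prongs round it. The slot ends 22 mm behind it (+x of the stand) and opens 32 mm in front of it
- tape_roll: roll of masking tape lying flat, 104 mm across, 25 mm high, a bystander; origin at its underside's centre
- wax: green bar of modelling wax, 37 x 76 x 14 mm, a bystander; origin at its underside's centre
- brush: flat brush with wooden handle, 171 mm long, lying down, a bystander; origin at its underside's centre
- stylus: the stylus as a whole; origin at its tip, z up along it to the handle (0.12 kg)

How it is judged:
By the outcome, as a careful person would: the job done as asked, in the order asked, and still so for the second after the job is handed in, with the robot touching nothing.
It also fails if it takes over 64 s, if anything falls off the work surface, if the arm or the gripper's body presses on something with over 40 N, if the wrist force passes 120 N, or if a joint passes its speed limit or range.

## Working session

There is one attempt and no reset: what is moved stays moved. The work goes in short steps, Python scripts to look and compute and a tool call to move; the robot and the scene stay as the last step left them, time stands still between calls to the robot, and variables do not carry over. Pictures are saved under pics/ and viewed, at most 10 in all, crops included, and the job is handed in when it is done.

Besides the shell and the picture viewer there is one more tool, called after "Request:" as name([rows], argument=value, ...), one row to a line, values as JSON. apply_moves: Moves the arm, as the interface text tells. Its arguments: {"type":"object","properties":{"deltas":{"type":"array"}},"required":["deltas"]}

```bash
mkdir -p pics; ls; python3 - <<'E'
from plant import ctrl
import cv2,numpy as np,json
for n in("side","top"):
    im=ctrl.snapshot(n); cv2.imwrite(f"pics/{n}0.png",im[:,:,::-1])
    p=ctrl.camera_params(n); print(n,p)
print(ctrl.get_obs(),ctrl.hold_point_z)
E
```

```text
pics
side {'fx': 505.39480512055883, 'fy': 505.39480512055883, 'cx': 323.8673507870777, 'cy': 236.26326032287852, 'dist_coeffs': array([-0.08624474,  0.        ,  0.        ,  0.        ,  0.        ]), 'cam_to_world': array([[ 0.96914792,  0.10394593, -0.22348948,  0.31908965],
       [-0.24615891,  0.36192427, -0.89911991, -0.87148316],
       [-0.01257359,  0.92639412,  0.37634538,  0.45610517],
       [ 0.        ,  0.        ,  0.        ,  1.        ]])}
top {'fx': 441.02391295888316, 'fy': 441.02391295888316, 'cx': 313.2950575856722, 'cy': 233.91111443128332, 'dist_coeffs': array([-0.06157939,  0.        ,  0.        ,  0.        ,  0.        ]), 'cam_to_world': array([[ 0.02557182,  0.99238119, -0.12052246,  0.43071099],
       [-0.99960513,  0.0267883 ,  0.00848381, -0.02309771],
       [ 0.01164776,  0.12025792,  0.99267435,  1.05460995],
       [ 0.        ,  0.        ,  0.        ,  1.        ]])}
{'clock': 0.1, 'joint_pos': array([ 8.33718133e+01,  2.05890214e+01,  6.39001619e-01, -1.57462146e-02,
       -7.01371357e+01, -1.65071066e+01]), 'qvel': array([ 0.03366044, -0.07760694,  0.11790809,  0.08745581,  0.02522422,
        0.04706434]), 'tau': array([-2.46845695e-03, -5.84163237e+01,  2.93749398e+01,  7.01562837e+00,
        1.01862982e-02, -4.32853369e-05]), 'tool_pos': array([0.26507223, 0.62029646, 0.22570341]), 'orientation': array([ 1.79912230e+02, -1.05727976e-02, -2.31406465e+01]), 'force': array([-0.06190634, -0.70919579,  0.25749646]), 'moment': array([-0.05044402,  0.02798275, -0.0063539 ]), 'gripper_force': 0.0, 'opening': 0.08751568731110482} 0.0188
```

View pics/side0.png

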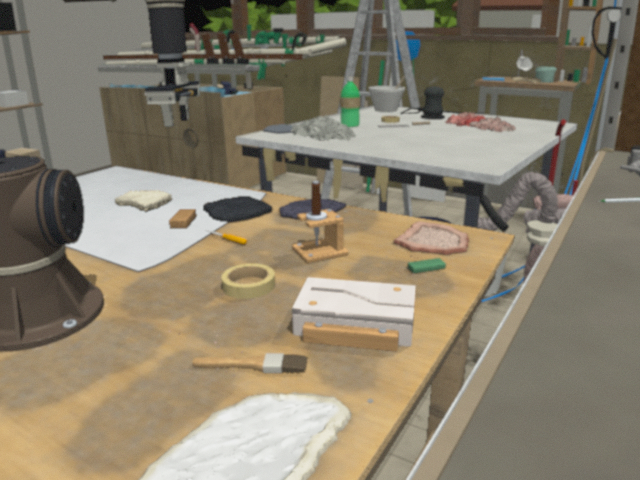

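View pics/top0.png

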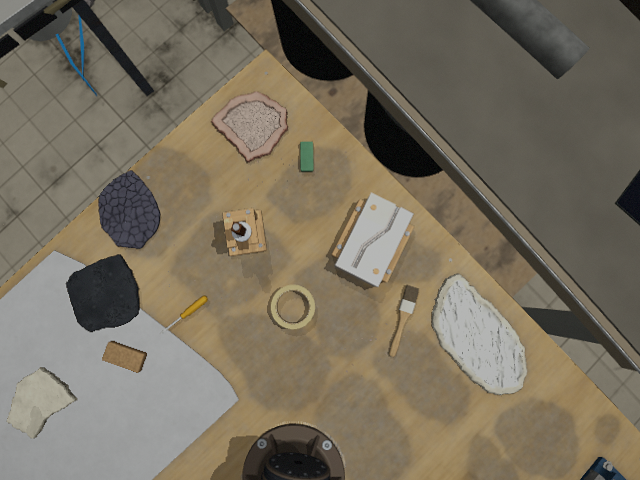

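The side view shows the stylus in the stand at about (316,215), with the mould at (355,310). In the top view the stand is at (245,232), the mould at (374,239) with its groove running from (357,265) to (398,208), the tape at (293,307), the wax at (307,157) and the brush at (403,320).

```bash
cat > h.py <<'E'
from plant import ctrl
import cv2,numpy as np
def ray(n,uv):
    p=ctrl.camera_params(n);K=np.array([[p['fx'],0,p['cx']],[0,p['fy'],p['cy']],[0,0,1]])
    q=cv2.undistortPoints(np.array(uv,float).reshape(-1,1,2),K,p['dist_coeffs'])[:,0]
    T=p['cam_to_world'];d=np.c_[q[:,0],-q[:,1],-np.ones(len(q))]@T[:3,:3].T
    return T[:3,3],d
def onz(n,uv,z):
    o,d=ray(n,uv);return o+d*((z-o[2])/d[:,2])[:,None]
def tri(a,b):
    (o1,d1),(o2,d2)=ray("top",[a]),ray("side",[b]);d1,d2=d1[0],d2[0]
    s=np.linalg.lstsq(np.c_[d1,-d2],o2-o1,rcond=None)[0];p,q=o1+s[0]*d1,o2+s[1]*d2
    return (p+q)/2,np.linalg.norm(p-q)
def proj(n,P):
    p=ctrl.camera_params(n);K=np.array([[p['fx'],0,p['cx']],[0,p['fy'],p['cy']],[0,0,1]])
    T=np.linalg.inv(p['cam_to_world']);c=np.atleast_2d(P)@T[:3,:3].T+T[:3,3]
    return cv2.projectPoints(c*[1,-1,-1],np.zeros(3),np.zeros(3),K,p['dist_coeffs'])[0][:,0]
E
python3 - <<'E'
from h import *
t=cv2.imread("pics/top0.png");s=cv2.imread("pics/side0.png")
A=cv2.resize(t[190:290,325:425],(400,400),interpolation=3)
B=cv2.resize(t[195:275,210:290],(400,400),interpolation=3)
C=cv2.resize(s[175:265,280:370],(400,200*2),interpolation=3)
cv2.imwrite("pics/c1.png",np.hstack([A,B])); cv2.imwrite("pics/c2.png",C)
hsv=cv2.cvtColor(t,cv2.COLOR_BGR2HSV)
m=((hsv[...,1]<25)&(hsv[...,2]>190)).astype(np.uint8);m[:, :325]=0;m[:,425:]=0;m[:190]=0;m[290:]=0
m=cv2.morphologyEx(m,cv2.MORPH_CLOSE,np.ones((7,7)))
c=max(cv2.findContours(m,0,2)[0],key=cv2.contourArea)
r=cv2.minAreaRect(c);b=cv2.boxPoints(r);print(r,b)
W=onz("top",c[:,0],.052)
print(cv2.minAreaRect((W[:,:2]*1000).astype(np.float32)))
print(onz("top",b,.052))
E
```

```text
Traceback (most recent call last):
ValueError: max() iterable argument is empty
```

View pics/c1.png

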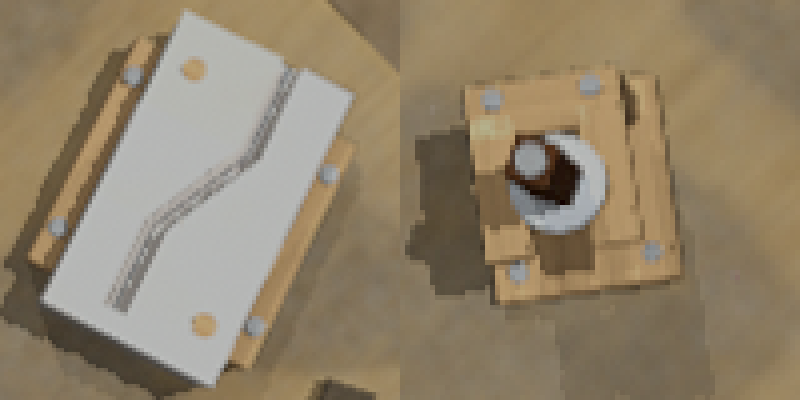

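View pics/c2.png

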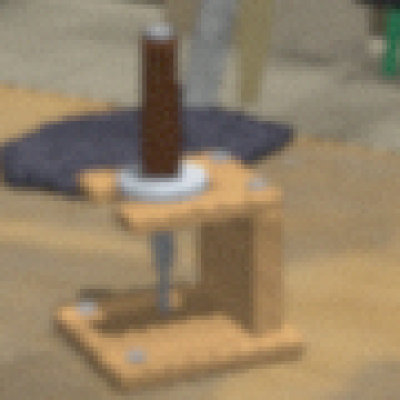

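The crops show the groove open at the far top end, px (398,207), and closed at px (354.5,267). The mould's +y therefore points towards the robot. The fork slot opens toward world -x (image down), the upright is at the back, and the stylus's collar sits on the prongs.

```bash
python3 - <<'E'
from h import *
from itertools import product
t=cv2.imread("pics/top0.png");s=cv2.imread("pics/side0.png")
def sub(img,pts,w=2):
    g=cv2.cvtColor(img,cv2.COLOR_BGR2GRAY);p=np.array(pts,np.float32).reshape(-1,1,2)
    return cv2.cornerSubPix(g,p.copy(),(w,w),(-1,-1),(3,50,.01))[:,0]
# mould top by mask
hsv=cv2.cvtColor(t,cv2.COLOR_BGR2HSV);print("mould hsv",hsv[225,365])
m=((hsv[...,1]<40)&(hsv[...,2]>150)).astype(np.uint8);z=np.zeros_like(m);z[188:290,325:425]=1;m*=z
m=cv2.morphologyEx(m,cv2.MORPH_CLOSE,np.ones((9,9)))
cs=cv2.findContours(m,0,1)[0]
c=max(cs,key=cv2.contourArea);W=onz("top",c[:,0]*1.,.052)*1000
print("rect",cv2.minAreaRect(W[:,:2].astype(np.float32)))
cr=sub(t,[(370.5,192.3),(413.3,213.5),(378.5,286),(335.2,265.2)],3)
P=onz("top",cr,.052)*1000;print("corners px",cr,"\nW",P[:,:2])
print("centre",P[:,:2].mean(0))
for i,j in((0,3),(1,2)):v=P[j]-P[i];print("len",np.linalg.norm(v),"ydir az",np.degrees(np.arctan2(v[1],v[0])))
for i,j in((0,1),(3,2)):v=P[j]-P[i];print("wid",np.linalg.norm(v),np.degrees(np.arctan2(v[1],v[0])))
# groove darkness centroid
# fork corners
f=[(223,212.6),(253.6,208),(258.6,243),(228,247.4)]
fc=sub(t,f);F=onz("top",fc,.085)*1000;print("fork px",fc,"\n",onz("top",f,.085)[:,:2]*1000,"\n",F[:,:2])
# collar: white-ish/bright low sat
for n,img,(x0,x1,y0,y1) in(("top",t,(228,262,212,252)),("side",s,(300,332,205,222))):
    h=cv2.cvtColor(img,cv2.COLOR_BGR2HSV)
    m=((h[...,1]<45)&(h[...,2]>140)).astype(np.uint8);z=np.zeros_like(m);z[y0:y1,x0:x1]=1;m*=z
    for c in cv2.findContours(m,0,1)[0]:
        if cv2.contourArea(c)>15: print(n,"collar",cv2.boundingRect(c),cv2.fitEllipse(cv2.convexHull(c)), onz(n,[cv2.fitEllipse(cv2.convexHull(c))[0]],.091)*1000)
    m=((h[...,2]<110)&(h[...,1]>80)).astype(np.uint8);z[:]=0
    if n=="side": z[182:216,305:330]=1
    else: z[215:240,228:262]=1
    m*=z
    ys,xs=np.nonzero(m)
    if n=="side":
        for r in range(184,216,4): q=np.nonzero(m[r])[0];print(r,q.min() if len(q) else 0,q.max() if len(q) else 0, end=" ; ")
# button in both
    g=s if n=="side" else t
print(tri((236.2,226.8),(315.5,182)))
print(cv2.cvtColor(s,cv2.COLOR_BGR2GRAY)[195:200,308:326]); print(s[197,308:326].tolist())
E
```

```text
mould hsv [ 60   1 183]
rect ((545.71044921875, -172.07049560546875), (133.76783752441406, 188.41748046875), 64.65625762939453)
corners px [[370.79065 191.77562]
 [412.72754 213.51796]
 [377.29675 286.4256 ]
 [334.64444 264.51172]] 
W [[ 654.66781098 -162.74419966]
 [ 606.23452556 -260.75243809]
 [ 436.5119109  -179.7333797 ]
 [ 483.69850638  -81.97834265]]
centre [ 545.27818846 -171.30209002]
len 189.08629451543084 ydir az 154.7139613025921
len 188.06874740637423 ydir az 154.48198253792964
wid 109.3224493704621 -116.29746139301862
wid 108.5477870003936 -115.76671732212998
fork px [[222.58119 211.97543]
 [253.26872 209.08011]
 [257.84665 241.25565]
 [228.03561 247.43813]] 
 [[590.82763232 171.00812164]
 [603.0283628  103.19057411]
 [524.9637137   88.84023582]
 [513.37822881 156.0238129 ]] 
 [[592.21256809 172.01661252]
 [600.56657133 103.82483598]
 [528.78825741  90.66048287]
 [513.29601597 155.94099624]]
top collar (233, 224, 6, 6) ((235.5, 226.5), (4.821896553039551, 5.7555952072143555), 126.78861236572266) [[559.53260422 140.5961592   91.        ]]
top collar (235, 222, 16, 19) ((
[... 463 characters left out ...]
6302124]), np.float64(0.0013884522512399484))
[[157 157 140 115  79  55  48  55  56  52  53  56  74 104 123 132 134 129]
 [153 154 146 116  77  57  59  55  51  56  55  58  68 105 129 134 136 130]
 [153 153 142 113  75  53  54  55  52  57  51  58  76 108 128 134 133 129]
 [138 137 126 102  68  50  51  52  54  57  56  53  67 101 116 120 121 121]
 [108 104  96  77  60  52  54  55  55  49  51  51  67  82  93  96  98  97]]
[[136, 153, 161], [135, 153, 161], [125, 142, 149], [94, 112, 121], [59, 71, 88], [32, 48, 72], [35, 47, 75], [32, 48, 77], [29, 46, 74], [36, 52, 76], [27, 45, 73], [40, 54, 74], [72, 73, 83], [105, 108, 108], [128, 129, 127], [135, 134, 132], [133, 134, 132], [129, 130, 128]]
```

Request:
apply_moves([
  {"fingers": 87.6, "delta_pos": [10, 7.5, 0], "angular": [0, 0, -1]},
  {"fingers": 87.6, "delta_pos": [32, 24, 0], "angular": [0, 0, -2]},
  {"fingers": 87.6, "delta_pos": [60, 45, 0], "angular": [0, 0, -3]},
  {"fingers": 87.6, "delta_pos": [92, 69, 0], "angular": [0, 0, -4]},
  {"fingers": 87.6, "delta_pos": [124, 93, 0], "angular": [0, 0, -5]},
  {"fingers": 87.6, "delta_pos": [156, 117, 0], "angular": [0, 0, -6]},
  {"fingers": 87.6, "delta_pos": [188, 141, 0], "angular": [0, 0, -7]},
  {"fingers": 87.6, "delta_pos": [220, 165, 0], "angular": [0, 0, -8]},
  {"fingers": 87.6, "delta_pos": [252, 189, 0], "angular": [0, 0, -9]},
  {"fingers": 87.6, "delta_pos": [284, 213, 0], "angular": [0, 0, -10]},
])

```text
clock: 1.1
tool_pos: [0.4431, 0.311, 0.2266]
orientation: [-180.0, 0.0, -13.1]
force: [1.8, 0.3, 0.3]
opening: 0.0871
gripper_force: 0.0
```

```bash
cat >> h.py <<'E'
from scipy.spatial.transform import Rotation as Ro
def delta(target,cmd=None):
    o=ctrl.get_obs();p=np.array(o['tool_pos'])*1000 if cmd is None else np.array(cmd)
    R=Ro.from_euler('xyz',o['orientation'],degrees=True)
    print("t",o['clock'],"tcp",np.round(o['tool_pos']*1000,1),"rpy",np.round(o['orientation'],2),"F",np.round(o['force'],1),"open",round(o['opening']*1000,1),"grip",round(o['gripper_force'],1))
    print("delta",np.round(R.inv().apply(np.array(target)-p),1))
E
python3 -c "
from h import *
delta([549.8,127,225.7])"
```

```text
t 1.1 tcp [443.1 311.  226.6] rpy [-180.      0.    -13.05] F [1.8 0.3 0.3] open 87.1 grip 0.0
delta [145.5 155.1   0.9]
```

Request:
apply_moves([
  {"fingers": 87.6, "delta_pos": [25, 26, 0], "angular": [0, 0, 0]},
  {"fingers": 87.6, "delta_pos": [50, 53, 0], "angular": [0, 0, 0]},
  {"fingers": 87.6, "delta_pos": [75, 80, 0], "angular": [0, 0, 0]},
  {"fingers": 87.6, "delta_pos": [100, 107, 0], "angular": [0, 0, 0]},
  {"fingers": 87.6, "delta_pos": [122, 131, 0], "angular": [0, 0, 0]},
  {"fingers": 87.6, "delta_pos": [138, 148, 0], "angular": [0, 0, 0]},
  {"fingers": 87.6, "delta_pos": [146, 157, 0], "angular": [0, 0, 0]},
  {"fingers": 87.6, "delta_pos": [146, 157, 0], "angular": [0, 0, 0]},
  {"fingers": 87.6, "delta_pos": [146, 157, 0], "angular": [0, 0, 0]},
])

```text
clock: 2.0
tool_pos: [0.5489, 0.1271, 0.2264]
orientation: [-180.0, 0.0, -13.2]
force: [-1.1, 0.3, 0.2]
opening: 0.0875
gripper_force: 0.0
```

```bash
python3 - <<'E'
from h import *
delta([549.8,127,107.5])
cv2.imwrite("pics/s1.png",cv2.resize(ctrl.snapshot("side")[100:250,240:390,::-1],(600,600)))
E
```

```text
t 2.0 tcp [548.9 127.1 226.4] rpy [-1.800e+02  2.000e-02 -1.316e+01] F [-1.1  0.3  0.2] open 87.5 grip 0.0
delta [ 1.000e+00 -1.000e-01  1.189e+02]
```

View pics/s1.png

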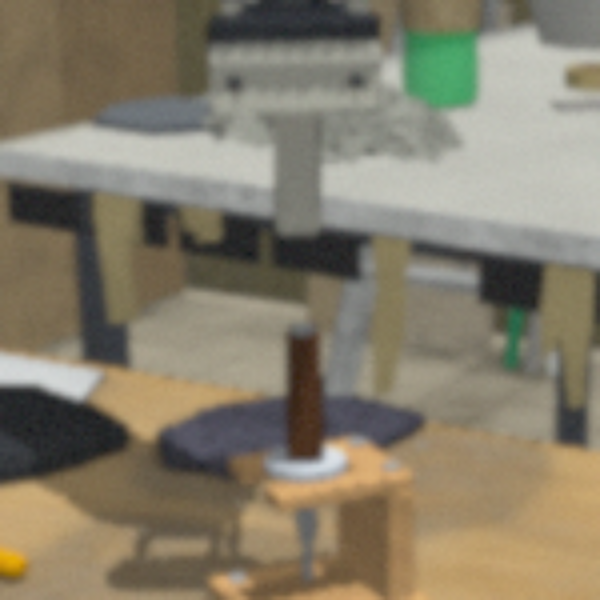

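The near finger hangs at crop (298,235), directly above the handle at (304,390), so the alignment is fine and I'm descending.

Request:
apply_moves([
  {"fingers": 87.6, "delta_pos": [1, 0, 15], "angular": [0, 0, 0]},
  {"fingers": 87.6, "delta_pos": [1, 0, 35], "angular": [0, 0, 0]},
  {"fingers": 87.6, "delta_pos": [1, 0, 60], "angular": [0, 0, 0]},
  {"fingers": 87.6, "delta_pos": [1, 0, 85], "angular": [0, 0, 0]},
  {"fingers": 87.6, "delta_pos": [1, 0, 105], "angular": [0, 0, 0]},
  {"fingers": 87.6, "delta_pos": [1, 0, 116], "angular": [0, 0, 0]},
  {"fingers": 87.6, "delta_pos": [1, 0, 118], "angular": [0, 0, 0]},
  {"fingers": 60, "delta_pos": [1, 0, 118], "angular": [0, 0, 0]},
  {"fingers": 40, "delta_pos": [1, 0, 118], "angular": [0, 0, 0]},
  {"fingers": 30, "delta_pos": [1, 0, 118], "angular": [0, 0, 0]},
])

```text
clock: 3.05
tool_pos: [0.5507, 0.1273, 0.1096]
orientation: [-179.9, -0.1, -13.1]
force: [0.8, -0.3, 0.3]
opening: 0.069
gripper_force: 0.0
```

Request:
apply_moves([
  {"fingers": 26, "delta_pos": [0, 0, 0], "angular": [0, 0, 0]},
  {"fingers": 23, "delta_pos": [0, 0, 0], "angular": [0, 0, 0]},
  {"fingers": 20, "delta_pos": [0, 0, 0], "angular": [0, 0, 0]},
  {"fingers": 15, "delta_pos": [0, 0, 0], "angular": [0, 0, 0]},
  {"fingers": 5, "delta_pos": [0, 0, 0], "angular": [0, 0, 0]},
  {"fingers": 5, "delta_pos": [0, 0, 0], "angular": [0, 0, 0]},
  {"fingers": 5, "delta_pos": [0, 0, 0], "angular": [0, 0, 0]},
])

```text
clock: 3.75
tool_pos: [0.5502, 0.127, 0.1085]
orientation: [-180.0, 0.0, -13.1]
force: [-0.5, 0.8, -0.7]
opening: 0.0195
gripper_force: 30.0
```

```bash
python3 - <<'E'
from h import *
delta([549.8,127,197])
im=ctrl.snapshot("top")[:,:,::-1]
cv2.imwrite("pics/s2.png",cv2.resize(ctrl.snapshot("side")[160:260,270:370,::-1],(500,500)))
E
```

```text
t 3.75 tcp [550.2 127.  108.5] rpy [-180.      0.    -13.14] F [-0.5  0.8 -0.7] open 19.5 grip 30.0
delta [ -0.4   0.  -88.5]
```

View pics/s2.png

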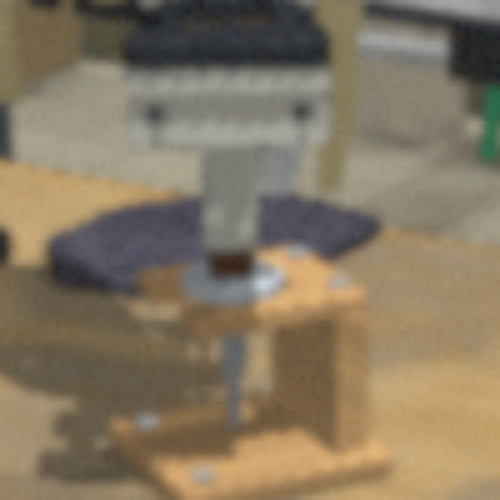

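The handle is gripped square (opening 19.5 mm, force 30 N), and the fingers sit just above the collar at crop (235,265). Next I'll lift it clear.

Request:
apply_moves([
  {"fingers": 5, "delta_pos": [0, 0, -5], "angular": [0, 0, 0]},
  {"fingers": 5, "delta_pos": [0, 0, -15], "angular": [0, 0, 0]},
  {"fingers": 5, "delta_pos": [0, 0, -30], "angular": [0, 0, 0]},
  {"fingers": 5, "delta_pos": [0, 0, -45], "angular": [0, 0, 0]},
  {"fingers": 5, "delta_pos": [0, 0, -60], "angular": [0, 0, 0]},
  {"fingers": 5, "delta_pos": [0, 0, -75], "angular": [0, 0, 0]},
  {"fingers": 5, "delta_pos": [0, 0, -88], "angular": [0, 0, 0]},
  {"fingers": 5, "delta_pos": [0, 0, -95], "angular": [0, 0, 0]},
  {"fingers": 5, "delta_pos": [0, 0, -95], "angular": [0, 0, 0]},
])

```text
clock: 4.75
tool_pos: [0.5506, 0.1272, 0.2048]
orientation: [-179.9, -0.1, -13.1]
force: [0.2, 0.7, -1.3]
opening: 0.0196
gripper_force: 30.0
```

Request:
apply_moves([
  {"fingers": 5, "delta_pos": [4, 9, 0], "angular": [0, 0, 0]},
  {"fingers": 5, "delta_pos": [12, 27, 0], "angular": [0, 0, 0]},
  {"fingers": 5, "delta_pos": [24, 54, 0], "angular": [0, 0, 0]},
  {"fingers": 5, "delta_pos": [36, 82, 0], "angular": [0, 0, 0]},
  {"fingers": 5, "delta_pos": [48, 109, 0], "angular": [0, 0, 0]},
  {"fingers": 5, "delta_pos": [60, 136, 0], "angular": [0, 0, 0]},
  {"fingers": 5, "delta_pos": [72, 163, 0], "angular": [0, 0, 0]},
  {"fingers": 5, "delta_pos": [84, 190, 0], "angular": [0, 0, 0]},
  {"fingers": 5, "delta_pos": [96, 218, 0], "angular": [0, 0, 0]},
  {"fingers": 5, "delta_pos": [108, 245, 0], "angular": [0, 0, 0]},
])

```text
clock: 5.75
tool_pos: [0.5991, -0.138, 0.2024]
orientation: [180.0, 0.1, -13.1]
force: [-0.0, -0.3, -1.0]
opening: 0.02
gripper_force: 30.0
```

Request:
apply_moves([
  {"fingers": 5, "delta_pos": [11, 25, 0], "angular": [0, 0, 0]},
  {"fingers": 5, "delta_pos": [20, 46, 0], "angular": [0, 0, 0]},
  {"fingers": 5, "delta_pos": [28, 63, 0], "angular": [0, 0, 0]},
  {"fingers": 5, "delta_pos": [33, 75, 5], "angular": [0, 0, 0]},
  {"fingers": 5, "delta_pos": [35, 79, 15], "angular": [0, 0, 0]},
  {"fingers": 5, "delta_pos": [35, 79, 25], "angular": [0, 0, 0]},
  {"fingers": 5, "delta_pos": [35, 79, 35], "angular": [0, 0, 0]},
  {"fingers": 5, "delta_pos": [35, 79, 40], "angular": [0, 0, 0]},
  {"fingers": 5, "delta_pos": [35, 79, 40], "angular": [0, 0, 0]},
  {"fingers": 5, "delta_pos": [35, 79, 40], "angular": [0, 0, 0]},
])

```text
clock: 6.75
tool_pos: [0.616, -0.2206, 0.1638]
orientation: [180.0, -0.0, -13.1]
force: [0.2, 0.3, -1.2]
opening: 0.0201
gripper_force: 30.0
```

```bash
python3 - <<'E'
from h import *
delta([615.6,-221.3,141.5])
o=ctrl.get_obs()
im=ctrl.snapshot("side")[:,:,::-1];cv2.imwrite("pics/side3.png",im)
tip=o['tool_pos']-[0,0,.0895]
M=lambda x,y,z:np.array([.5453,-.1713,z])+ (x*np.array([.429,.903,0])+y*np.array([-.903,.429,0]))/1000
print("tip pred px",proj("side",tip), "open pt",proj("side",M(-15,-85,.052)),proj("side",M(-15,-95,.04)), "corners",proj("side",np.array([M(-55,-95,.052),M(55,-95,.052),M(55,95,.052),M(-55,95,.052)])).tolist(),"bend",proj("side",np.array([M(-15,-35,.052),M(15,25,.052),M(15,80,.052)])).tolist())
cv2.imwrite("pics/s3.png",cv2.resize(im[230:350,290:420],(780,720))[:600])
E
```

```text
t 6.75 tcp [ 616.  -220.6  163.8] rpy [ 1.7999e+02 -1.0000e-02 -1.3080e+01] F [ 0.2  0.3 -1.2] open 20.1 grip 30.0
delta [-0.3  0.7 22.3]
tip pred px [[407.69592307 291.55051877]] open pt [[406.88867116 304.11642548]] [[412.77367062 311.16915457]] corners [[412.3015947529402, 317.60192532259583], [414.588790754478, 284.5100159713629], [306.70220056342663, 276.22318507212026], [291.1639131796469, 306.9145959689635]] bend [[375.6327970941461, 301.54698626095967], [341.87874021563965, 289.88687648814795], [310.01913388969524, 287.28226998889846]]
```

View pics/s3.png

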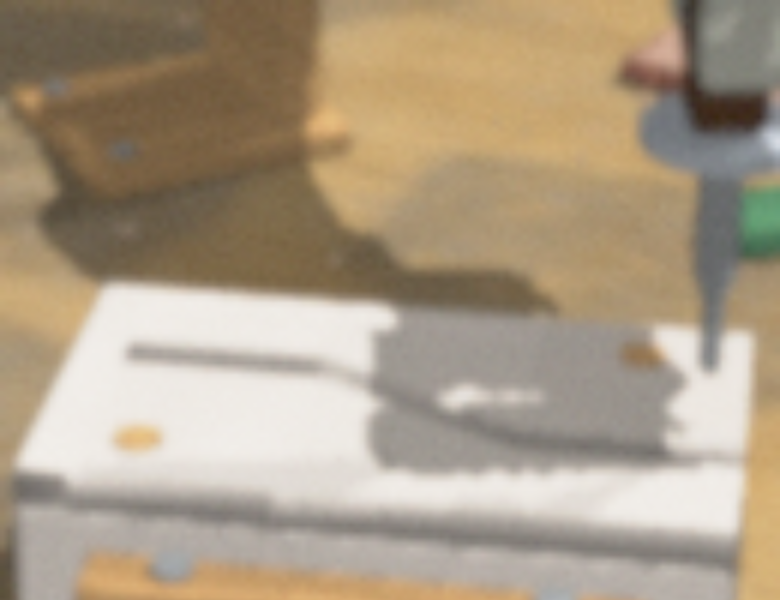

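The tip appears at crop (709,370), where I predicted (706,369). The mould's edges lie about 1-2 px lower in this view than the top-camera estimate predicts, so I'll check the bias between cameras.

```bash
python3 - <<'E'
from h import *
s0=cv2.imread("pics/side0.png");s3=cv2.imread("pics/side3.png")
# side bias at stand: collar + tip predicted for stylus at (550,127)
a=np.linspace(0,2*np.pi,60)
ring=lambda c,z:np.c_[c[0]+.022*np.cos(a),c[1]+.022*np.sin(a),np.full(60,z)]
for c,off in(((.5500,.127),0),((.616,-.2206),.0553)):
    q=np.r_[proj("side",ring(c,.091+off)),proj("side",ring(c,.085+off))]
    print("collar bbox",q.min(0),q.max(0),"tip",proj("side",[c[0],c[1],.019+off]),"button",proj("side",[c[0],c[1],.165+off]))
g=lambda im:cv2.cvtColor(im,cv2.COLOR_BGR2GRAY)
print("s0 collar col316",g(s0)[205:228,316],"row216",g(s0)[216,300:332])
print("s3 tip col 408",g(s3)[280:306,407:410].T,"\nrow288",g(s3)[288,400:416])
print("col x=408 mould far/groove/near edge",g(s3)[280:325,405]);
print("orig groove cols 400,360,320")
for u in(400,360,320):print(u,g(s0)[270:325,u])
E
```

```text
collar bbox [305.55580942 210.96595644] [326.02430761 220.51146642] tip [[316.37965085 245.13519024]] button [[315.12384564 181.10117071]]
collar bbox [395.43502169 244.1179103 ] [424.71036725 259.37979802] tip [[407.67515456 291.53284785]] button [[412.68067927 203.60539477]]
s0 collar col316 [ 49  56  58  54  51  50  54  53  60  84 142 197 207 191 166 164 174 181
 173 156 137 121 108] row216 [163 175 181 178 168 156 153 162 180 187 185 184 183 183 187 191 197 198
 201 207 211 216 217 208 197 177 159 150 161 169 178 179]
s3 tip col 408 [[117 120 120 120 127 139 148 145 142 139 150 173 209 227 232 232 233 232
  233 233 233 232 231 228 219 195]
 [107 114 111 112 121 124 130 130 131 135 135 162 201 227 232 232 233 233
  231 233 232 232 232 228 217 195]
 [116 122 120 126 132 138 150 158 158 162 168 188 216 230 231 232 232 233
  232 233 232 232 231 229 219 194]] 
row288 [204 224 230 233 234 226 190 142 131 158 210 230 232 232 224 194]
col x=408 mould far/groove/near edge [151 154 156 159 185 213 224 227 226 225 225 225 226 225 227 232 233 233
 233 231 226 228 230 228 216 190 167 182 214 232 237 237 237 237 238 238
 235 227 201 171 151 138 124 135 163]
orig groove cols 400,360,320
400 [142 144 137 141 139 142 143 141 138 144 143 145 143 156 191 219 221 217
 200 188 195 217 222 223 225 223 221 225 223 223 222 224 222 212 185 175
 190 218 228 229 228 229 230 229 230 230 226 212 178 151 135 123 117 133
 165]
360 [141 146 146 146 146 144 143 141 145 146 163 200 223 231 231 229 226 228
 229 227 228 229 228 227 223 212 204 205 207 218 225 227 228 225 227 226
 227 227 228 228 227 227 227 217 197 169 151 132 114 123 154 168 167 167
 164]
320 [152 159 155 158 159 168 165 187 212 226 231 231 230 229 228 228 222 203
 167 154 176 210 223 228 226 227 227 224 227 227 227 228 228 228 229 227
 230 228 227 226 214 188 162 139 126 126 142 161 165 162 160 159 157 159
 165]
```

```bash
python3 - <<'E'
from h import *
t=cv2.imread("pics/top0.png");s0=cv2.imread("pics/side0.png")
def dots(im,x0,x1,y0,y1):
    h=cv2.cvtColor(im,cv2.COLOR_BGR2HSV)[y0:y1,x0:x1].astype(float)
    w=np.clip(h[...,1]-40,0,None)
    ys,xs=np.mgrid[y0:y1,x0:x1];return (w*xs).sum()/w.sum(),(w*ys).sum()/w.sum()
T=[dots(t,368,380,202,212),dots(t,370,382,265,277)]
S=[dots(s0,391,403,284,293),dots(s0,307,319,298,307)]
print(T,S)
for a in T:
    for b in S:
        p,e=tri(a,b)
        if e<.02: print("dot",np.round(p*1000,1),round(e*1000,2),"topz",np.round(onz("top",[a],.052)*1000,1),"sidez",np.round(onz("side",[b],.052)*1000,1))
# groove centre in the top image: dark centroid along perpendicular scans, in mould frame
g=cv2.cvtColor(t,cv2.COLOR_BGR2GRAY).astype(np.float32)
gs=cv2.cvtColor(s0,cv2.COLOR_BGR2GRAY).astype(np.float32)
c=np.array([.5453,-.1713]);ex=np.array([.429,.903]);ey=np.array([-.903,.429])
u=np.arange(-13,13.1,.5)
for n,im in(("top",g),("side",gs)):
  for y in(-85,-70,-55,40,55,70):
    x0=-15 if y<0 else 15
    w=np.zeros(len(u))
    for dy in(-4,-2,0,2,4):
        P=np.array([np.r_[c+((x0+k)*ex+(y+dy)*ey)/1000,.052] for k in u]);q=proj(n,P).astype(np.float32)
        w+=cv2.remap(im,q[:,0].reshape(1,-1),q[:,1].reshape(1,-1),1)[0]
    w=w/5;d=np.clip(np.median(np.sort(w)[-25:])-w-8,0,None)
    print(n,y,"centre off x %.1f"%((d*u).sum()/d.sum()),"width at half",(d>d.max()/2).sum()*.5)
E
```

```text
[(np.float64(373.0259541984733), np.float64(207.02900763358778)), (np.float64(375.53588850174214), np.float64(270.96585365853656))] [(np.float64(396.7456692913386), np.float64(288.69212598425196)), (np.float64(312.48387096774195), np.float64(302.5252454417952))]
dot [ 619.1 -168.3   52.1] 0.66 topz [[ 618.8 -168.2   52. ]] sidez [[ 619.5 -168.2   52. ]]
dot [ 471.6 -175.4   51.9] 0.35 topz [[ 471.4 -175.4   52. ]] sidez [[ 471.7 -175.5   52. ]]
top -85 centre off x -1.8 width at half 8.5
top -70 centre off x -2.5 width at half 7.5
top -55 centre off x -2.7 width at half 8.0
top 40 centre off x -2.4 width at half 8.5
top 55 centre off x -2.4 width at half 8.5
top 70 centre off x -2.0 width at half 9.0
side -85 centre off x -4.4 width at half 7.5
side -70 centre off x -4.3 width at half 8.0
side -55 centre off x -4.4 width at half 7.5
side 40 centre off x -2.8 width at half 10.0
side 55 centre off x -2.7 width at half 10.0
side 70 centre off x -2.7 width at half 10.0
```

Both cameras agree on the mould: the peg dots triangulate to z = 52 mm, which puts the centre at about (545.2,-171.8) with y along 154.5°. I'll lower the tip slowly into the open end.

Request:
apply_moves([
  {"fingers": 5, "delta_pos": [-0.4, 1.8, 3], "angular": [0, 0, 0]},
  {"fingers": 5, "delta_pos": [-0.4, 1.8, 7], "angular": [0, 0, 0]},
  {"fingers": 5, "delta_pos": [-0.4, 1.8, 11], "angular": [0, 0, 0]},
  {"fingers": 5, "delta_pos": [-0.4, 1.8, 15], "angular": [0, 0, 0]},
  {"fingers": 5, "delta_pos": [-0.4, 1.8, 18], "angular": [0, 0, 0]},
  {"fingers": 5, "delta_pos": [-0.4, 1.8, 20], "angular": [0, 0, 0]},
  {"fingers": 5, "delta_pos": [-0.4, 1.8, 22], "angular": [0, 0, 0]},
  {"fingers": 5, "delta_pos": [-0.4, 1.8, 23], "angular": [0, 0, 0]},
  {"fingers": 5, "delta_pos": [-0.4, 1.8, 24], "angular": [0, 0, 0]},
  {"fingers": 5, "delta_pos": [-0.4, 1.8, 24], "angular": [0, 0, 0]},
])

```text
clock: 7.8
tool_pos: [0.615, -0.2227, 0.1395]
orientation: [180.0, 0.0, -13.1]
force: [-0.6, -0.3, -1.7]
opening: 0.0202
gripper_force: 30.0
```

```bash
python3 - <<'E'
from h import *
delta([615.2,-222.3,132.5])
im=ctrl.snapshot("side")[:,:,::-1];cv2.imwrite("pics/side4.png",im)
cv2.imwrite("pics/s4.png",cv2.resize(im[270:330,370:430],(600,600)))
E
```

```text
t 7.8 tcp [ 615.  -222.7  139.5] rpy [180.     0.   -13.13] F [-0.6 -0.3 -1.7] open 20.2 grip 30.0
delta [ 0.1 -0.5  7. ]
```

View pics/s4.png

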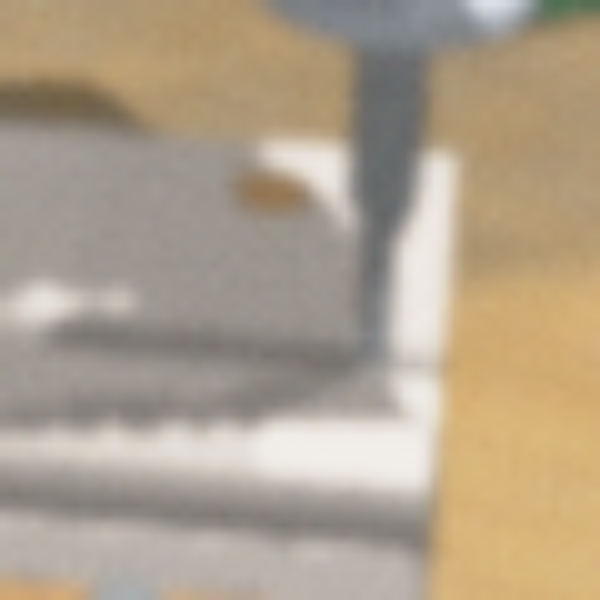

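The tip (crop (373,360)) sits inside the groove band (about 345-380) with no contact force, so I'll lower it to depth.

Request:
apply_moves([
  {"fingers": 5, "delta_pos": [0, 0, 1], "angular": [0, 0, 0]},
  {"fingers": 5, "delta_pos": [0, 0, 2], "angular": [0, 0, 0]},
  {"fingers": 5, "delta_pos": [0, 0, 3], "angular": [0, 0, 0]},
  {"fingers": 5, "delta_pos": [0, 0, 4], "angular": [0, 0, 0]},
  {"fingers": 5, "delta_pos": [0, 0, 5], "angular": [0, 0, 0]},
  {"fingers": 5, "delta_pos": [0, 0, 6], "angular": [0, 0, 0]},
  {"fingers": 5, "delta_pos": [0, 0, 7], "angular": [0, 0, 0]},
  {"fingers": 5, "delta_pos": [0, 0, 7], "angular": [0, 0, 0]},
  {"fingers": 5, "delta_pos": [0, 0, 7], "angular": [0, 0, 0]},
])

```text
clock: 8.75
tool_pos: [0.615, -0.2228, 0.1326]
orientation: [180.0, 0.0, -13.1]
force: [0.2, 0.0, -0.6]
opening: 0.0202
gripper_force: 30.0
```

```bash
python3 -c "
from h import *
for p in ([615.2,-222.3],[570.1,-200.8],[528.9,-147.9],[486.5,-127.7]): delta(p+[132.5])"|sort|uniq
```

```text
delta [ 0.1 -0.5  0.1]
delta [-1.009e+02 -5.330e+01  1.000e-01]
delta [-1.468e+02 -6.340e+01  1.000e-01]
delta [-48.7 -11.2   0.1]
t 8.75 tcp [ 615.  -222.8  132.6] rpy [180.     0.   -13.13] F [ 0.2  0.  -0.6] open 20.2 grip 30.0
```

Request:
apply_moves([
  {"fingers": 5, "delta_pos": [-1.5, -0.4, 0], "angular": [0, 0, 0]},
  {"fingers": 5, "delta_pos": [-4, -1, 0], "angular": [0, 0, 0]},
  {"fingers": 5, "delta_pos": [-6.5, -1.5, 0], "angular": [0, 0, 0]},
  {"fingers": 5, "delta_pos": [-9, -2.1, 0], "angular": [0, 0, 0]},
  {"fingers": 5, "delta_pos": [-11.5, -2.7, 0], "angular": [0, 0, 0]},
  {"fingers": 5, "delta_pos": [-14, -3.2, 0], "angular": [0, 0, 0]},
  {"fingers": 5, "delta_pos": [-16.5, -3.8, 0], "angular": [0, 0, 0]},
  {"fingers": 5, "delta_pos": [-19, -4.4, 0], "angular": [0, 0, 0]},
  {"fingers": 5, "delta_pos": [-21.5, -5, 0], "angular": [0, 0, 0]},
  {"fingers": 5, "delta_pos": [-24, -5.5, 0], "angular": [0, 0, 0]},
])

```text
clock: 9.75
tool_pos: [0.5927, -0.2118, 0.1325]
orientation: [180.0, 0.0, -13.1]
force: [0.8, 0.2, -0.8]
opening: 0.0196
gripper_force: 30.0
```

```bash
python3 -c "
from h import *
for p in ([570.1,-200.8],[528.9,-147.9]): delta(p+[132.5])"
```

```text
t 9.75 tcp [ 592.7 -211.8  132.5] rpy [180.     0.   -13.13] F [ 0.8  0.2 -0.8] open 19.6 grip 30.0
delta [-24.5  -5.6   0. ]
t 9.75 tcp [ 592.7 -211.8  132.5] rpy [180.     0.   -13.13] F [ 0.8  0.2 -0.8] open 19.6 grip 30.0
delta [-76.7 -47.8   0. ]
```

Request:
apply_moves([
  {"fingers": 5, "delta_pos": [-2.5, -0.6, 0], "angular": [0, 0, 0]},
  {"fingers": 5, "delta_pos": [-5, -1.1, 0], "angular": [0, 0, 0]},
  {"fingers": 5, "delta_pos": [-7.5, -1.7, 0], "angular": [0, 0, 0]},
  {"fingers": 5, "delta_pos": [-10, -2.3, 0], "angular": [0, 0, 0]},
  {"fingers": 5, "delta_pos": [-12.5, -2.9, 0], "angular": [0, 0, 0]},
  {"fingers": 5, "delta_pos": [-15, -3.4, 0], "angular": [0, 0, 0]},
  {"fingers": 5, "delta_pos": [-17.5, -4, 0], "angular": [0, 0, 0]},
  {"fingers": 5, "delta_pos": [-20, -4.6, 0], "angular": [0, 0, 0]},
  {"fingers": 5, "delta_pos": [-22.5, -5.2, 0], "angular": [0, 0, 0]},
  {"fingers": 5, "delta_pos": [-24, -5.6, 0], "angular": [0, 0, 0]},
])

```text
clock: 10.75
tool_pos: [0.5705, -0.2009, 0.1326]
orientation: [-180.0, 0.0, -13.1]
force: [1.0, 0.3, -1.9]
opening: 0.0201
gripper_force: 30.0
```

```bash
python3 -c "
from h import *
for p in ([570.1,-200.8],[528.9,-147.9]): delta(p+[132.5])"
```

```text
t 10.75 tcp [ 570.5 -200.9  132.6] rpy [-180.      0.    -13.13] F [ 1.   0.3 -1.9] open 20.1 grip 30.0
delta [-0.4 -0.   0.1]
t 10.75 tcp [ 570.5 -200.9  132.6] rpy [-180.      0.    -13.13] F [ 1.   0.3 -1.9] open 20.1 grip 30.0
delta [-52.6 -42.2   0.1]
```

Request:
apply_moves([
  {"fingers": 5, "delta_pos": [-1.5, -1.2, 0], "angular": [0, 0, 0]},
  {"fingers": 5, "delta_pos": [-3.7, -3, 0], "angular": [0, 0, 0]},
  {"fingers": 5, "delta_pos": [-5.9, -4.7, 0], "angular": [0, 0, 0]},
  {"fingers": 5, "delta_pos": [-8.1, -6.5, 0], "angular": [0, 0, 0]},
  {"fingers": 5, "delta_pos": [-10.3, -8.3, 0], "angular": [0, 0, 0]},
  {"fingers": 5, "delta_pos": [-12.5, -10.1, 0], "angular": [0, 0, 0]},
  {"fingers": 5, "delta_pos": [-14.7, -11.8, 0], "angular": [0, 0, 0]},
  {"fingers": 5, "delta_pos": [-16.9, -13.6, 0], "angular": [0, 0, 0]},
  {"fingers": 5, "delta_pos": [-19.1, -15.4, 0], "angular": [0, 0, 0]},
  {"fingers": 5, "delta_pos": [-21.3, -17.1, 0], "angular": [0, 0, 0]},
])

```text
clock: 11.75
tool_pos: [0.5538, -0.1793, 0.1326]
orientation: [-180.0, -0.0, -13.1]
force: [0.0, 0.2, -1.7]
opening: 0.02
gripper_force: 30.0
```

```bash
python3 -c "
from h import *
for p in ([528.9,-147.9],): delta(p+[132.5])"
```

```text
t 11.75 tcp [ 553.8 -179.3  132.6] rpy [-180.     -0.    -13.13] F [ 0.   0.2 -1.7] open 20.0 grip 30.0
delta [-31.4 -24.9   0.1]
```

Request:
apply_moves([
  {"fingers": 5, "delta_pos": [-2.2, -1.8, 0], "angular": [0, 0, 0]},
  {"fingers": 5, "delta_pos": [-4.4, -3.5, 0], "angular": [0, 0, 0]},
  {"fingers": 5, "delta_pos": [-6.6, -5.3, 0], "angular": [0, 0, 0]},
  {"fingers": 5, "delta_pos": [-8.8, -7.1, 0], "angular": [0, 0, 0]},
  {"fingers": 5, "delta_pos": [-11, -8.8, 0], "angular": [0, 0, 0]},
  {"fingers": 5, "delta_pos": [-13.2, -10.6, 0], "angular": [0, 0, 0]},
  {"fingers": 5, "delta_pos": [-15.4, -12.4, 0], "angular": [0, 0, 0]},
  {"fingers": 5, "delta_pos": [-17.6, -14.1, 0], "angular": [0, 0, 0]},
  {"fingers": 5, "delta_pos": [-19.8, -15.9, 0], "angular": [0, 0, 0]},
  {"fingers": 5, "delta_pos": [-22, -17.6, 0], "angular": [0, 0, 0]},
])

```text
clock: 12.75
tool_pos: [0.5364, -0.1572, 0.1326]
orientation: [-180.0, -0.0, -13.1]
force: [-0.2, -0.2, -1.2]
opening: 0.0197
gripper_force: 30.0
```

```bash
python3 -c "
from h import *
for p in ([528.9,-147.9],[486.5,-127.7]): delta(p+[132.5])"
```

```text
t 12.75 tcp [ 536.4 -157.2  132.6] rpy [-180.     -0.    -13.14] F [-0.2 -0.2 -1.2] open 19.7 grip 30.0
delta [-9.4 -7.4  0.1]
t 12.75 tcp [ 536.4 -157.2  132.6] rpy [-180.     -0.    -13.14] F [-0.2 -0.2 -1.2] open 19.7 grip 30.0
delta [-55.3 -17.4   0.1]
```

Request:
apply_moves([
  {"fingers": 5, "delta_pos": [-2.2, -1.7, 0], "angular": [0, 0, 0]},
  {"fingers": 5, "delta_pos": [-4.4, -3.5, 0], "angular": [0, 0, 0]},
  {"fingers": 5, "delta_pos": [-6.6, -5.2, 0], "angular": [0, 0, 0]},
  {"fingers": 5, "delta_pos": [-8.5, -6.7, 0], "angular": [0, 0, 0]},
  {"fingers": 5, "delta_pos": [-9.4, -7.4, 0], "angular": [0, 0, 0]},
  {"fingers": 5, "delta_pos": [-11, -7.8, 0], "angular": [0, 0, 0]},
  {"fingers": 5, "delta_pos": [-13.4, -8.3, 0], "angular": [0, 0, 0]},
  {"fingers": 5, "delta_pos": [-15.9, -8.8, 0], "angular": [0, 0, 0]},
  {"fingers": 5, "delta_pos": [-18.4, -9.4, 0], "angular": [0, 0, 0]},
  {"fingers": 5, "delta_pos": [-20.9, -9.9, 0], "angular": [0, 0, 0]},
])

```text
clock: 13.75
tool_pos: [0.5182, -0.1429, 0.1326]
orientation: [-180.0, -0.0, -13.1]
force: [0.2, 0.2, -1.7]
opening: 0.0201
gripper_force: 30.0
```

```bash
python3 -c "
from h import *
for p in ([486.5,-127.7],): delta(p+[132.5])"
```

```text
t 13.75 tcp [ 518.2 -142.9  132.6] rpy [-180.     -0.    -13.14] F [ 0.2  0.2 -1.7] open 20.1 grip 30.0
delta [-34.3  -7.6   0.1]
```

Request:
apply_moves([
  {"fingers": 5, "delta_pos": [-2.5, -0.6, 0], "angular": [0, 0, 0]},
  {"fingers": 5, "delta_pos": [-5, -1.1, 0], "angular": [0, 0, 0]},
  {"fingers": 5, "delta_pos": [-7.5, -1.7, 0], "angular": [0, 0, 0]},
  {"fingers": 5, "delta_pos": [-10, -2.2, 0], "angular": [0, 0, 0]},
  {"fingers": 5, "delta_pos": [-12.5, -2.8, 0], "angular": [0, 0, 0]},
  {"fingers": 5, "delta_pos": [-15, -3.3, 0], "angular": [0, 0, 0]},
  {"fingers": 5, "delta_pos": [-17.5, -3.9, 0], "angular": [0, 0, 0]},
  {"fingers": 5, "delta_pos": [-20, -4.4, 0], "angular": [0, 0, 0]},
  {"fingers": 5, "delta_pos": [-22.5, -5, 0], "angular": [0, 0, 0]},
  {"fingers": 5, "delta_pos": [-25, -5.5, 0], "angular": [0, 0, 0]},
])

```text
clock: 14.75
tool_pos: [0.4951, -0.1319, 0.1325]
orientation: [180.0, 0.0, -13.1]
force: [-0.3, -0.1, -1.9]
opening: 0.0202
gripper_force: 30.0
```

Request:
apply_moves([
  {"fingers": 5, "delta_pos": [-2.5, -0.6, 0], "angular": [0, 0, 0]},
  {"fingers": 5, "delta_pos": [-5, -1.1, 0], "angular": [0, 0, 0]},
  {"fingers": 5, "delta_pos": [-7, -1.6, 0], "angular": [0, 0, 0]},
  {"fingers": 5, "delta_pos": [-8.7, -2, 0], "angular": [0, 0, 0]},
  {"fingers": 5, "delta_pos": [-9.2, -2.1, 0], "angular": [0, 0, 0]},
  {"fingers": 5, "delta_pos": [-9.2, -2.1, 0], "angular": [0, 0, 0]},
  {"fingers": 5, "delta_pos": [-9.2, -2.1, 0], "angular": [0, 0, 0]},
])

```text
clock: 15.45
tool_pos: [0.4869, -0.1279, 0.1326]
orientation: [180.0, -0.0, -13.1]
force: [0.3, -0.9, -1.5]
opening: 0.0196
gripper_force: 30.0
```

```bash
python3 -c "
from h import *
for p in ([486.5,-127.7],): delta(p+[132.5])
s=ctrl.snapshot('side')[255:325,270:420,::-1];cv2.imwrite('pics/s5.png',cv2.resize(s,(750,350)))"
```

```text
t 15.45 tcp [ 486.9 -127.9  132.6] rpy [180.    -0.   -13.13] F [ 0.3 -0.9 -1.5] open 19.6 grip 30.0
delta [-0.4 -0.1  0.1]
```

View pics/s5.png

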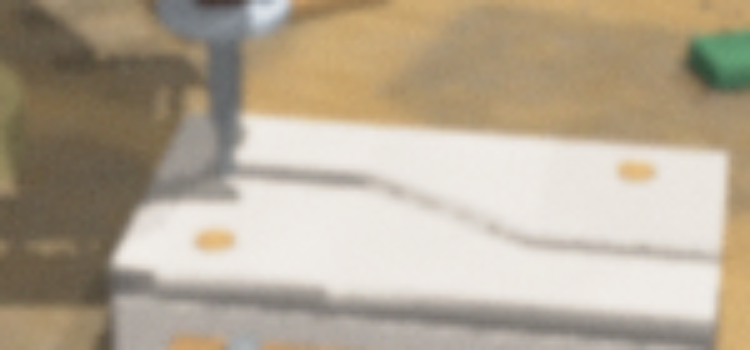

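The tip is at the groove's closed end (crop (225,170)) and no side force built up along the way. I'll nudge 1 mm to finish and lift out.

Request:
apply_moves([
  {"fingers": 5, "delta_pos": [-1, -0.2, 0], "angular": [0, 0, 0]},
  {"fingers": 5, "delta_pos": [-1, -0.2, 0], "angular": [0, 0, 0]},
  {"fingers": 5, "delta_pos": [-1, -0.2, -3], "angular": [0, 0, 0]},
  {"fingers": 5, "delta_pos": [-1, -0.2, -7], "angular": [0, 0, 0]},
  {"fingers": 5, "delta_pos": [-1, -0.2, -12], "angular": [0, 0, 0]},
  {"fingers": 5, "delta_pos": [-1, -0.2, -22], "angular": [0, 0, 0]},
  {"fingers": 5, "delta_pos": [-1, -0.2, -37], "angular": [0, 0, 0]},
  {"fingers": 5, "delta_pos": [-1, -0.2, -52], "angular": [0, 0, 0]},
  {"fingers": 5, "delta_pos": [-1, -0.2, -65], "angular": [0, 0, 0]},
  {"fingers": 5, "delta_pos": [-1, -0.2, -72], "angular": [0, 0, 0]},
])

```text
clock: 16.5
tool_pos: [0.4865, -0.1274, 0.2065]
orientation: [-180.0, -0.1, -13.1]
force: [-0.0, 0.1, -1.0]
opening: 0.0198
gripper_force: 30.0
```

```bash
python3 -c "
from h import *
delta([550.2,127.0,205])"
```

```text
t 16.5 tcp [ 486.5 -127.4  206.5] rpy [-1.7997e+02 -1.3000e-01 -1.3120e+01] F [-0.   0.1 -1. ] open 19.8 grip 30.0
delta [   4.3 -262.3    1.7]
```

Request:
apply_moves([
  {"fingers": 5, "delta_pos": [0, -8, 0], "angular": [0, 0, 0]},
  {"fingers": 5, "delta_pos": [0.5, -26, 0], "angular": [0, 0, 0]},
  {"fingers": 5, "delta_pos": [1, -54, 0], "angular": [0, 0, 0]},
  {"fingers": 5, "delta_pos": [1.5, -84, 0], "angular": [0, 0, 0]},
  {"fingers": 5, "delta_pos": [2, -114, 0], "angular": [0, 0, 0]},
  {"fingers": 5, "delta_pos": [2.5, -144, 0], "angular": [0, 0, 0]},
  {"fingers": 5, "delta_pos": [3, -174, 0], "angular": [0, 0, 0]},
  {"fingers": 5, "delta_pos": [3.5, -204, 0], "angular": [0, 0, 0]},
  {"fingers": 5, "delta_pos": [4, -230, 0], "angular": [0, 0, 0]},
  {"fingers": 5, "delta_pos": [4.3, -248, 0], "angular": [0, 0, 0]},
])

```text
clock: 17.5
tool_pos: [0.5463, 0.1151, 0.2038]
orientation: [180.0, 0.1, -13.1]
force: [-0.2, 0.1, -1.2]
opening: 0.0198
gripper_force: 30.0
```

Request:
apply_moves([
  {"fingers": 5, "delta_pos": [0, -9, 0], "angular": [0, 0, 0]},
  {"fingers": 5, "delta_pos": [0, -14, 0], "angular": [0, 0, 0]},
  {"fingers": 5, "delta_pos": [0, -14, 0], "angular": [0, 0, 0]},
  {"fingers": 5, "delta_pos": [0, -14, 0], "angular": [0, 0, 0]},
  {"fingers": 5, "delta_pos": [0, -14, 0], "angular": [0, 0, 0]},
])

```text
clock: 18.0
tool_pos: [0.5495, 0.126, 0.2047]
orientation: [-180.0, -0.0, -13.2]
force: [0.4, 0.3, -1.6]
opening: 0.0202
gripper_force: 30.0
```

```bash
python3 -c "
from h import *
delta([550.3,127.2,108.5])"
```

```text
t 18.0 tcp [549.5 126.  204.7] rpy [-179.99   -0.    -13.19] F [ 0.4  0.3 -1.6] open 20.2 grip 30.0
delta [ 0.5 -1.4 96.2]
```

Request:
apply_moves([
  {"fingers": 5, "delta_pos": [0.5, -1.4, 8], "angular": [0, 0, 0]},
  {"fingers": 5, "delta_pos": [0.5, -1.4, 20], "angular": [0, 0, 0]},
  {"fingers": 5, "delta_pos": [0.5, -1.4, 34], "angular": [0, 0, 0]},
  {"fingers": 5, "delta_pos": [0.5, -1.4, 48], "angular": [0, 0, 0]},
  {"fingers": 5, "delta_pos": [0.5, -1.4, 62], "angular": [0, 0, 0]},
  {"fingers": 5, "delta_pos": [0.5, -1.4, 75], "angular": [0, 0, 0]},
  {"fingers": 5, "delta_pos": [0.5, -1.4, 85], "angular": [0, 0, 0]},
  {"fingers": 5, "delta_pos": [0.5, -1.4, 91], "angular": [0, 0, 0]},
  {"fingers": 5, "delta_pos": [0.5, -1.4, 94], "angular": [0, 0, 0]},
  {"fingers": 5, "delta_pos": [0.5, -1.4, 94], "angular": [0, 0, 0]},
])

```text
clock: 19.0
tool_pos: [0.5504, 0.128, 0.1103]
orientation: [180.0, 0.0, -13.1]
force: [0.2, 0.1, -2.4]
opening: 0.02
gripper_force: 30.0
```

Request:
apply_moves([
  {"fingers": 5, "delta_pos": [0, 0, 0.5], "angular": [0, 0, 0]},
  {"fingers": 5, "delta_pos": [0, 0, 1], "angular": [0, 0, 0]},
  {"fingers": 5, "delta_pos": [0, 0, 1.5], "angular": [0, 0, 0]},
  {"fingers": 5, "delta_pos": [0, 0, 2], "angular": [0, 0, 0]},
  {"fingers": 5, "delta_pos": [0, 0, 2.2], "angular": [0, 0, 0]},
  {"fingers": 5, "delta_pos": [0, 0, 2.2], "angular": [0, 0, 0]},
  {"fingers": 5, "delta_pos": [0, 0, 2.2], "angular": [0, 0, 0]},
])

```text
clock: 19.7
tool_pos: [0.5504, 0.128, 0.1085]
orientation: [-180.0, -0.0, -13.1]
force: [-0.8, 0.1, 0.6]
opening: 0.0199
gripper_force: 30.0
```

```bash
python3 -c "
from h import *
delta([550.3,127.2,108.5])"
```

```text
t 19.7 tcp [550.4 128.  108.5] rpy [-1.800e+02 -1.000e-02 -1.313e+01] F [-0.8  0.1  0.6] open 19.9 grip 30.0
delta [0.  0.8 0. ]
```

The collar is seated: the stylus's weight has come off the wrist. Releasing slowly.

Request:
apply_moves([
  {"fingers": 21, "delta_pos": [0, 0, 0], "angular": [0, 0, 0]},
  {"fingers": 23, "delta_pos": [0, 0, 0], "angular": [0, 0, 0]},
  {"fingers": 26, "delta_pos": [0, 0, 0], "angular": [0, 0, 0]},
  {"fingers": 32, "delta_pos": [0, 0, 0], "angular": [0, 0, 0]},
  {"fingers": 45, "delta_pos": [0, 0, 0], "angular": [0, 0, 0]},
  {"fingers": 65, "delta_pos": [0, 0, 0], "angular": [0, 0, 0]},
  {"fingers": 85, "delta_pos": [0, 0, 0], "angular": [0, 0, 0]},
  {"fingers": 85, "delta_pos": [0, 0, 0], "angular": [0, 0, 0]},
  {"fingers": 85, "delta_pos": [0, 0, 0], "angular": [0, 0, 0]},
])

```text
clock: 20.6
tool_pos: [0.5504, 0.128, 0.1084]
orientation: [180.0, -0.0, -13.1]
force: [0.8, 0.8, -0.6]
opening: 0.0664
gripper_force: 0.0
```

Request:
apply_moves([
  {"fingers": 85, "delta_pos": [0, 0, -5], "angular": [0, 0, 0]},
  {"fingers": 85, "delta_pos": [0, 0, -15], "angular": [0, 0, 0]},
  {"fingers": 85, "delta_pos": [0, 0, -30], "angular": [0, 0, 0]},
  {"fingers": 85, "delta_pos": [0, 0, -50], "angular": [0, 0, 0]},
  {"fingers": 85, "delta_pos": [0, 0, -75], "angular": [0, 0, 0]},
  {"fingers": 85, "delta_pos": [0, 0, -100], "angular": [0, 0, 0]},
  {"fingers": 85, "delta_pos": [0, 0, -115], "angular": [0, 0, 0]},
  {"fingers": 85, "delta_pos": [0, 0, -120], "angular": [0, 0, 0]},
  {"fingers": 85, "delta_pos": [0, 0, -120], "angular": [0, 0, 0]},
])

```text
clock: 21.5
tool_pos: [0.5506, 0.1281, 0.2294]
orientation: [-179.9, -0.1, -13.1]
force: [-0.7, 0.0, -0.3]
opening: 0.0847
gripper_force: 0.0
```

```bash
python3 -c "
from h import *
delta([550.3,127.2,228])
s=ctrl.snapshot('side')[:,:,::-1];cv2.imwrite('pics/s6.png',cv2.resize(s[120:270,250:400],(600,600)))"
```

```text
t 21.5 tcp [550.6 128.1 229.4] rpy [-1.7992e+02 -7.0000e-02 -1.3140e+01] F [-0.7  0.  -0.3] open 84.7 grip 0.0
delta [-0.1  1.   1.4]
```

View pics/s6.png

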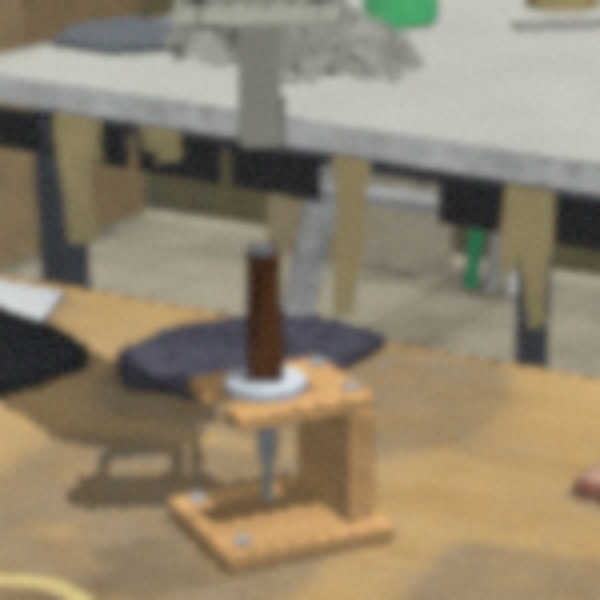

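The stylus hangs upright in the fork, its collar on the prongs at crop (265,380), and the gripper is clear above it. Handing in.

```bash
python3 -c "
from plant import ctrl
print(ctrl.close_job())"
```

```text
the job is handed in; nothing more can be done
None
```

The stylus tip went along the groove from the open end round both bends to the closed end at about 2.5 cm/s without meeting resistance; the stylus hangs back upright in the fork, and I handed the job in at about 21.5 s.

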